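# Post a torch head through the chute flap

## Task

Push the short torch head across the feed deck and in through the hanging flap of the parts chute, so that it drops into the chute's catch box, then draw back so that the flap swings shut by itself. Only push it along the deck with the fingertips: do not lift or carry it. Leave the tall head on the deck and the battery pack and glue bottle beside the chute where they are.

Things in the scene. Friction and masses are not known exactly. Their poses are not given: they have to be found in the camera images.
- chute: Grey sheet-metal parts chute fixed to the bench, 260 x 300 x 128 mm. Origin on the bench, mid-width, under the mouth; +x points from the deck in through the mouth, z up. Its feed deck is a flat aluminium plate, top at z = 70 mm, x = -140 to -3 mm, y = -150 to +150 mm, with side lips 5 mm high. Other points below are told in this frame.
- mouth (a point): Mouth of the chute, at deck height (chute x 0, y 0, z 70 mm): 64 mm wide, 48 mm high. Grey cheeks beside it (out to y = +-62 mm) and a lintel above it (z 118 to 128 mm) have their front face at x = -2 mm. Two fences 20 mm high, 3 mm thick, funnel into it from y = +-49 mm at x = -32 mm to y = +-32 mm at the cheeks.
- catch_floor (a point): Middle of the catch box's floor (chute x 60, y 0, z 4 mm). From the deck's edge at x = -3 mm a steep slide drops into this closed box (inside x 0 to 116, y -58 to +58 mm; clear sides and roof, roof top z 127 mm). A short head whose middle is pushed well past the deck's edge tips and falls in.
- flap (a joint): Steel flap that hangs in the mouth: 60 mm wide, 44 mm high, 2.5 mm thick, 30 g, its lower edge 4 mm above the deck. It hinges on a level pin along y at x = 3 mm, z = 118 mm of the chute. 0 rad: hanging shut; it swings only inward (to the chute's +x), up to 1.45 rad, and falls shut by its own weight. No spring, no latch.
- short_head: The short torch head, a black turned cup, 34 mm in diameter and 34 mm high, about 45 g, standing open end up on the feed deck, to the left or right of the mouth. Origin at the centre of its underside, z up along its axis.
- short_head_mid (a point): The middle of the short head: on its axis, 17 mm above its underside.
- tall_head: The tall torch head, a black turned cup, 41 mm in diameter and 50 mm high (too tall for the mouth), standing open end up on the other side of the feed deck. Origin at the centre of its underside. To be left alone.
- battery_pack: Blue battery pack, 64 x 57 x 84 mm, standing on the bench beyond the deck's +y side. Origin under its middle. To be left alone.
- glue_bottle: Red glue bottle with a white nozzle, 29 x 43 x 118 mm, standing on the bench beyond the deck's -y side. Origin at the centre of its underside. To be left alone.
Mind the look-alikes: they are no part of the job. Leave any blue or green look-alike of the short_head alone.

How it is judged (in metres and radians):
On the way, in this order (a step that is already met when the one before it is completed fails the run):
1. the short head, still up on deck level, pushes the flap open (more than 0.3 rad) (value of joint flap above 0.3 rad and x of short_head_mid in the frame of chute above -0.035 m and z of short_head_mid in the frame of chute above 0.065 m), for 0.02 s.
2. the short head has dropped into the catch box (x of short_head_mid in the frame of chute between 0 and 0.116 m and y of short_head_mid in the frame of chute between -0.058 and 0.058 m and z of short_head_mid in the frame of chute below 0.06 m), for 0.1 s.
At the end, for the whole second after the job is handed in: The short head lies inside the catch box (its middle beyond the mouth, between the walls, less than 60 mm above the bench), the flap hangs shut (under 0.08 rad), and the tall head, the battery pack and the glue bottle are within 15 mm of where they stood (all of step 2 and value of joint flap below 0.08 rad and not (distance of tall_head from where it was at the start of the episode above 0.015 m) and not (distance of battery_pack from where it was at the start of the episode above 0.015 m) and not (distance of glue_bottle from where it was at the start of the episode above 0.015 m)); the robot touches nothing.
It fails at once if the short head is lifted off the deck (its middle more than 12 mm above its height as it stands there) (z of short_head_mid in the frame of chute above 0.099 m).
It fails at once if the tall head is moved by more than 15 mm (distance of tall_head from where it was at the start of the episode above 0.015 m).
It fails at once if the battery pack is moved by more than 15 mm (distance of battery_pack from where it was at the start of the episode above 0.015 m).
It fails at once if the glue bottle is moved by more than 15 mm (distance of glue_bottle from where it was at the start of the episode above 0.015 m).
It also fails if it takes over 48 s, if anything falls off the work surface, if the arm or the gripper's body presses on something with over 40 N, if the wrist force passes 120 N, or if a joint passes its speed limit or range.

## Robot

A 6-joint arm with a two-finger parallel gripper is mounted at the origin on a cart in front of the work surface, level with it; the furniture and walls round the work are solid. World frame = base frame: x ahead of the robot, y to its left, z up, the work surface at z = 0. Lengths are in mm, angles in rad, forces in N, time in s.
With the tool pointing down it reaches from about 350 to 950 mm from the base axis. Payload 17.4 kg.
Tool frame: the origin (TCP) lies at the very end of the fingers, on their centre line; the grasp point (between the pads) lies 19 mm behind it; z points along the fingers, y is the line along which they close (so a half turn about z gives the same grasp; the last joint's range is limited). The gripper opens to 93 mm and grips with 3 to 60 N. Pads are 15 mm wide; open, the fingers measure 128 mm over their backs; the gripper's body (75 mm by 188 mm) begins 65 mm behind the grasp point.
Start: joints at [-1.233, 0.116, 1.442, -0, 1.584, -0.038], TCP at [247.728, -627.904, 218.646] pointing down, gripper open.
Joint ranges: [-2.83, 2.83], [-0.83, 2.19], [0.07, 2.5], [-1.14, 4.28], [0.01, 3], [-2.97, 2.97]. Speed limits (rad/s): [1.89, 1.89, 2.22, 3.14, 3.14, 3.14].

## Interface

Orientations are given as a unit quaternion [w, x, y, z].
In Python, from rig import r gives the robot as it stands.
- The arm moves only by the tool step_arm, never from a script. Its argument "plan" is a list of rows, each an object with "delta_rot": the turn, a rotation vector about the world's x, y, z in rad, a list of three; "offset": the shift along the world's x, y, z in m, a list of three; "jaw": the opening, from 0 (shut) to 1 (fully open). A call has 1 to 5 rows; each row is the pose to reach, as a shift and turn from the pose commanded when the call began; what a row does not reach only later rows make up. A row lasts 1/8 s, in which the tool goes at most 62.5 mm and 10.7 degrees, less where a joint would pass 70% of its speed; a pose out of reach is approached as far as the arm can. A call with a gripper value outside its range is refused whole. The fingers move at their own pace and stop on an object; "squeeze" is the grip in N (left out, the last holds). Time passes only in rows, so rows that repeat a pose let the fingers close. It gives the time, the measured TCP pose, the force, the opening and the grip force at its end, in the units of the state.
- r.sense(): the state, without advancing time (a new reading comes with each control period).
- r.capture(name): name is "scene" or "top" or "wrist"; returns the picture (420x560x3 uint8, red, green, blue); there is no depth.
- r.calibration(name): a dict with "fov_y" (degrees; the focal length in pixels is half the picture's height over the tangent of half this angle, whatever the lens; pixels are square), "cx", "cy" (the principal point, pixels), "cam_to_world" (4x4, takes a point from camera to world coordinates); the wrist camera has in their place "T_tool_cam" (4x4, takes a point from camera to tool coordinates, whose origin is the TCP and whose axes are the flange's). Camera axes: x right, y down, z forward; pixel columns grow to the right and rows downward; lengths in mm; the calibration is good to about 2 mm. The wrist camera is an equidistant fisheye: a pixel r from the principal point sees the ray r / f radians off the axis. A picture is of the moment at which its call begins: read the wrist's pose just before it. calibration takes no time and is no camera call.
- r.job_done(): hands the job in; it is judged then, once.
Trained networks look in the newest picture that a camera, given by its name, has taken for a name from the list of things; names that differ only in an ending like _2 or _b are one class to them, and where a whole thing is asked for, a point or a joint stands for the part that bears it (a point fixed in the world has none). Each returns a list of dicts, best first, with "p" (0 to 1); they miss things now and then, are a little off and sometimes report something else, mostly with a low value. They report only what shows in the picture. A call takes as long as a camera call. They do not tell look-alikes from the thing itself.
- r.regions_of(thing, camera): "region" (420x560 bool, what is visible of it) and "bbox" ([left, top, width, height] in pixels, round what is visible of it).
The state is a dict: "time": time; "joint_pos": joint angles; "qd": joint speeds; "tau": joint torques, N m; "eef_pos": TCP position; "eef_rot": TCP orientation; "ft_force": force on the tool from outside, world axes, zero at the start; "moment": the same for the moment, N m; "opening": finger opening in mm; "gripper_force": force on a finger pad.
Only numpy, scipy, OpenCV 4.12 (cv2) and the standard library are available. Lean on these libraries where they do the work, as an engineer would, in place of code of your own. Each camera call takes 0.05 s, during which the arm holds its last target. There are 200 camera calls.

## Working session

There is one attempt and no reset: what is moved stays moved. The work goes in short steps, Python scripts to look and compute and a tool call to move; the robot and the scene stay as the last step left them, time stands still between calls to the robot, and variables do not carry over. Pictures are saved under pics/ and viewed, at most 11 in all, crops included, and the job is handed in when it is done.

Besides the shell and the picture viewer there is one more tool, called after "Emit:" in YAML: its name, and indented under it one key for each argument. step_arm: Moves the arm, as the interface text tells. Its arguments: {"type":"object","properties":{"plan":{"type":"array"},"squeeze":{"type":"number"}},"required":["plan"]}

```bash
mkdir -p pics
cat > h.py <<'E'
import numpy as np,cv2
from rig import r
def K(c):
    return 210/np.tan(np.radians(c['fov_y'])/2)
def ray(cam,u,v):
    c=r.calibration(cam);f=K(c);T=np.array(c['cam_to_world'])
    d=T[:3,:3]@np.array([(u-c['cx'])/f,(v-c['cy'])/f,1]);return T[:3,3],d
def at(cam,u,v,z):
    o,d=ray(cam,u,v);return o+d*(z-o[2])/d[2]
def proj(cam,p):
    c=r.calibration(cam);f=K(c);T=np.linalg.inv(np.array(c['cam_to_world']))
    q=T[:3,:3]@np.asarray(p,float)+T[:3,3];return np.array([f*q[0]/q[2]+c['cx'],f*q[1]/q[2]+c['cy']])
E
python3 - <<'E'
from h import *
np.set_printoptions(precision=1,suppress=True)
for n in ['scene','top']:
    im=r.capture(n);cv2.imwrite(f'pics/{n}.png',im[:,:,::-1])
    c=r.calibration(n);print(n,c['fov_y'],np.array(c['cam_to_world']))
    for t in ['chute','short_head','tall_head','battery_pack','glue_bottle','flap']:
        for x in r.regions_of(t,n):
            ys,xs=np.nonzero(x['region']);print(t,round(x['p'],2),x['bbox'],xs.mean(),ys.mean())
print(r.sense())
E
```

```text
scene 50.0004556534448 [[   0.9   -0.2    0.4  200.3]
 [  -0.4   -0.5    0.8 -994.8]
 [  -0.    -0.9   -0.5  613.7]
 [   0.     0.     0.     1. ]]
chute 0.71 [199.3, 174.3, 142.3, 120.4] 280.6817986692423 227.68619875509765
short_head 0.94 [288.8, 289.9, 17.8, 25.7] 298.4676616915423 304.10696517412936
short_head 0.72 [263.5, 227.9, 17.4, 23.1] 268.938080495356 238.03405572755418
short_head 0.63 [311.5, 312.7, 17.0, 24.5] 320.1710213776722 326.3919239904988
short_head 0.48 [335.1, 246.6, 14.7, 18.8] 338.31891891891894 254.0972972972973
tall_head 0.9 [229.9, 189.5, 18.6, 30.9] 238.65898617511522 203.6520737327189
battery_pack 0.69 [203.4, 181.4, 24.7, 22.3] 215.25655976676384 191.74344023323616
battery_pack 0.55 [230.6, 191.0, 14.7, 28.7] 238.26398210290827 203.36465324384787
glue_bottle 0.85 [333.0, 252.7, 20.5, 51.4] 344.078781512605 280.44222689075633
flap 0.53 [271.1, 196.2, 16.0, 20.1] 281.1025641025641 207.5076923076923
top 51.320068188141526 [[   0.    -1.     0.1  464.2]
 [  -1.    -0.    -0.  -236.5]
 [   0.    -0.1   -1.  1009.8]
 [   0.     0.     0.     1. ]]
chute 0.7 [2
[... 478 characters left out ...]
k 0.75 [160.8, 226.8, 31.0, 28.2] 177.64798598949213 243.82837127845883
glue_bottle 0.52 [359.5, 189.9, 20.7, 17.4] 369.8817204301075 198.11111111111111
glue_bottle 0.26 [203.5, 142.3, 142.8, 135.8] 272.8861614497529 219.17734761120263
glue_bottle 0.25 [301.5, 226.0, 14.6, 17.1] 309.3061224489796 235.65816326530611
{'time': 0.7, 'joint_pos': array([-1.2,  0.1,  1.4,  0. ,  1.6, -0. ]), 'qd': array([-0.,  0., -0., -0.,  0.,  0.]), 'tau': array([  0. , -72.1, -62.3,   0.1,   0. ,   0. ]), 'eef_pos': array([ 247.7, -627.9,  218.7]), 'eef_rot': array([0. , 1. , 0.2, 0. ]), 'ft_force': array([ 0.4, -0.1, -0.7]), 'moment': array([-0.,  0., -0.]), 'gripper_force': 0.0, 'opening': 93.00401778052978}
```

Run:
```python
import cv2
a=cv2.imread('pics/top.png')[130:310,140:420];b=cv2.imread('pics/scene.png')[150:350,170:400]
cv2.imwrite('pics/a.png',cv2.resize(a,(784,504),interpolation=cv2.INTER_CUBIC))
cv2.imwrite('pics/b.png',cv2.resize(b,(690,600),interpolation=cv2.INTER_CUBIC))
```

```text
(no output)
```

View pics/a.png

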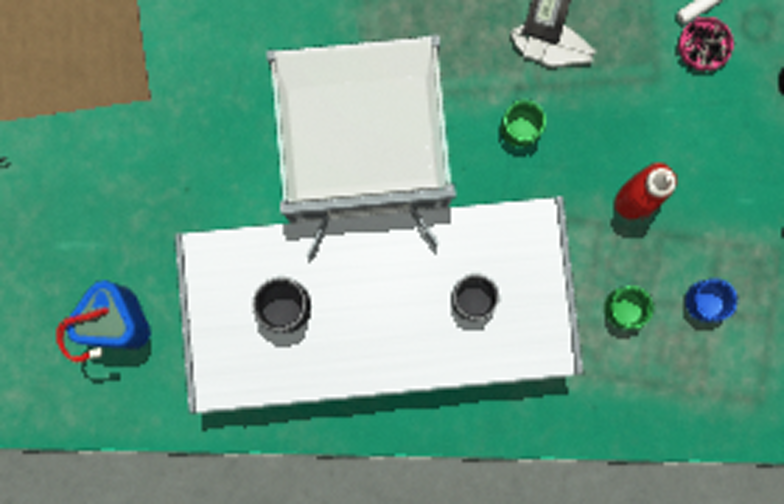

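View pics/b.png

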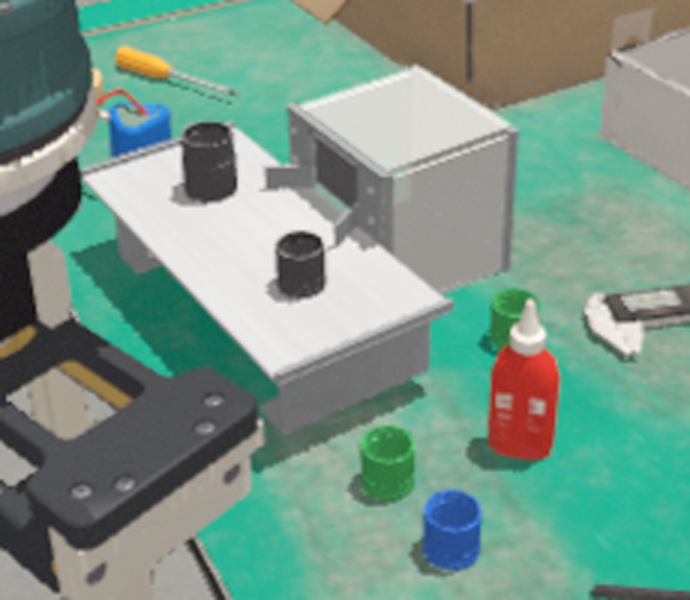

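The top crop shows the deck with its corners near (178,235), (558,198), (579,373) and (193,410). The short black head's rim is at (475,297) right of the mouth, and the tall head is at (282,305). The green and blue cups are decoys off the deck. The second crop agrees, and shows the gripper well clear of the deck.

```bash
cat >> h.py <<'E'
from scipy.optimize import least_squares
from scipy.spatial.transform import Rotation as R
def chute2w(p,x,y,a):
    c,s=np.cos(a),np.sin(a);return np.array([x+c*p[0]-s*p[1],y+s*p[0]+c*p[1],p[2]])
E
python3 - <<'E'
from h import *
np.set_printoptions(precision=1,suppress=True)
C=[((-3,151,75),(178,235)),((-3,-151,75),(560,198)),((-140,-151,75),(580,373)),((-140,151,72),(192,411)),((-2,62,128),(282,210)),((-2,-62,128),(454,188)),((118,60,127),(268,52)),((118,-60,127),(438,37))]
obs=np.array([(140+u/2.8,130+v/2.8) for _,(u,v) in C])
f=lambda q:(np.array([proj('top',chute2w(p,*q)) for p,_ in C])-obs).ravel()
s=least_squares(f,[500,-230,0.09],x_scale=[10,10,.1],loss='soft_l1');print(s.x[:2],'yaw %.4f'%s.x[2]);print(f(s.x).reshape(-1,2))
q=s.x
# heads: dark pixels on deck in top
c,sn=np.cos(q[2]),np.sin(q[2])
def inv(p): d=np.array(p[:2])-q[:2];return np.array([c*d[0]+sn*d[1],-sn*d[0]+c*d[1]])
# fit dark region as rim (z=h) circle + base circle silhouette
im=cv2.imread('pics/top.png');g=im.max(2)
for name,box,h,rad in [('short',(298,222,322,252),34,17),('tall',(226,222,256,258),50,20.5)]:
    for thr in (60,80):
        m=np.zeros(g.shape,np.uint8);x0,y0,x1,y1=box;m[y0:y1,x0:x1]=(g[y0:y1,x0:x1]<thr)
        n,l,st,ce=cv2.connectedComponentsWithStats(m);k=1+np.argmax(st[1:,4]);print(name,thr,st[k])
        ys,xs=np.nonzero(l==k)
        def mask(w):
            t=np.linspace(0,6.283,40);P=np.array([proj('top',[w[0]+rad*np.cos(a),w[1]+rad*np.sin(a),z]) for z in(70,70+h) for a in t],np.float32)
            return cv2.convexHull(P)
        o=np.array([xs.min()-.0,xs.max()+1.,ys.min(),ys.max()+1.])-.5
        def e(w):
            H=mask(w)[:,0];return np.array([H[:,0].min(),H[:,0].max(),H[:,1].min(),H[:,1].max()])-o
        w0=at('top',xs.mean(),ys.mean(),70+h/2)[:2];w=least_squares(e,w0,diff_step=1e-3).x
        print(w,'chute',inv(w),e(w))
for n,cam,z,p in [('short','scene',87,(298.5-0,0))]: pass
S=at('scene',170+300/3,150+264/3,87);print('short scene',S,inv(S))
print('glue',at('top',140+645/2.8,130+195/2.8,60),'batt',at('top',177.6,243.8,60))
print('proj chute in scene',[proj('scene',chute2w(p,*q)) *3-np.array([510,450]) for p in [(-140,-150,75),(-3,-150,75),(-2,62,128)]])
E
```

```text
[ 566.8 -226.3] yaw 0.1167
[[-1.9 -0.9]
 [ 1.5 -1.2]
 [ 1.6  0.1]
 [-1.6  0.4]
 [ 0.4  0.9]
 [-0.3  2.9]
 [ 1.2 -0.4]
 [-1.5 -0.5]]
short 60 [303 229  14  12  61]
[ 503.9 -307.2] chute [-71.9 -73. ] [-1.7  1.6 -2.4  2.4]
short 80 [302 229  15  15 147]Traceback (most recent call last):
  File "<stdin>", line 24, in <module>
    return func(*args, **kwargs)
    result = trf(vector_fun.fun, vector_fun.jac, x0, f0, J0, lb, ub, ftol, xtol,
                 gtol, max_nfev, x_scale, loss_function, tr_solver,
                 tr_options.copy(), verbose, callback=callback_wrapped)
    return trf_no_bounds(
        fun, jac, x0, f0, J0, ftol, xtol, gtol, max_nfev, x_scale,
        loss_function, tr_solver, tr_options, verbose, callback=callback)
    f_new = fun(x_new)
    self._update_fun()
    ~~~~~~~~~~~~~~~~^^
    self.f = self.fun_wrapped(xp_copy(self.x))
             ~~~~~~~~~~~~~~~~^^^^^^^^^^^^^^^^^
    return np.atleast_1d(self.fun(x))
                         ~~~~~~~~^^^
    return self.f(x, *self.args, **self.kwargs)
           ~~~~~~^^^^^^^^^^^^^^^^^^^^^^^^^^^^^^
  File "<stdin>", line 23, in e
  File "<stdin>", line 19, in mask
  File "h.py", line 11, in proj
    c=r.calibration(cam);f=K(c);T=np.linalg.inv(np.array(c['cam_to_world']))
ValueError: time passes only in moves, steps and waits
```

```bash
sed -i 's/^from rig import r/from rig import r\nimport functools\ncal=functools.lru_cache(None)(r.calibration)/; s/c=r\.calibration(cam)/c=cal(cam)/' h.py
python3 - <<'E'
from h import *
im=cv2.imread('pics/top.png');hsv=cv2.cvtColor(im,cv2.COLOR_BGR2HSV)
m=((im.min(2)>195)).astype(np.uint8)
m[:205]=0
n,l,st,ce=cv2.connectedComponentsWithStats(m);k=1+np.argmax(st[1:,4]);print(st[k])
ys,xs=np.nonzero(l==k);h=cv2.convexHull(np.c_[xs,ys].astype(np.int32))
print(cv2.approxPolyDP(h,4,True)[:,0])
# edges along rows/cols of white plate
M=(l==k)
for y in range(220,270,8):
    x=np.nonzero(M[y])[0];print('row',y,x.min(),x.max())
for x in list(range(210,345,10)):
    y=np.nonzero(M[:,x])[0]
    if len(y):print('col',x,y.min(),y.max())
a=im[195:285,195:355];cv2.imwrite('pics/c.png',cv2.resize(a,(800,450),interpolation=cv2.INTER_NEAREST))
E
```

```text
[ 205  205  140   72 7334]
[[344 263]
 [210 276]
 [205 214]
 [338 205]]
row 220 206 340
row 228 206 341
row 236 207 341
row 244 208 342
row 252 208 343
row 260 209 344
row 268 210 293
col 210 213 276
col 220 212 275
col 230 211 274
col 240 210 273
col 250 215 272
col 260 214 271
col 270 213 270
col 280 212 269
col 290 215 268
col 300 210 267
col 310 205 266
col 320 205 265
col 330 205 264
col 340 219 263
```

View pics/c.png

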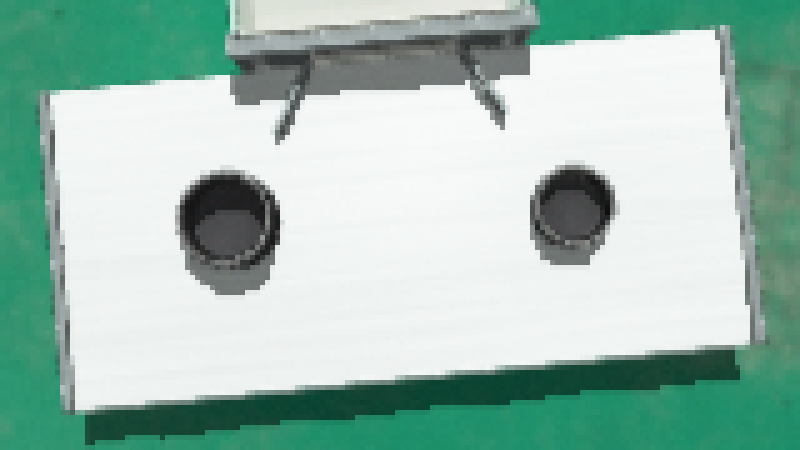

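The zoomed crop (5x, offset 195,195) shows the deck corners at (40,92), (726,26), (765,342) and (65,412). The fence tips are at (278,140) and (503,125), the short head's rim centre at (574,206), and the tall head's rim at (229,220).

Run:
```python
from h import *
np.set_printoptions(precision=1,suppress=True)
C=[((-3,150,75),(40,92)),((-3,-150,75),(726,26)),((-140,-150,75),(765,342)),((-140,150,72),(65,412)),((-32,49,90),(278,138)),((-32,-49,90),(503,123)),((-2,33,90),(308,60)),((-2,-33,90),(463,48))]
obs=np.array([(194.5+u/5,194.5+v/5) for _,(u,v) in C])
f=lambda q:(np.array([proj('top',chute2w(p,*q)) for p,_ in C])-obs).ravel()
s=least_squares(f,[566,-230,0.1],x_scale=[10,10,.1],loss='soft_l1');q=s.x;print(q[:2],'yaw %.4f'%q[2]);print(f(q).reshape(-1,2))
R2=np.array([[np.cos(q[2]),np.sin(q[2])],[-np.sin(q[2]),np.cos(q[2])]])
for n,u,v,z in [('short',574,206,104),('tall',229,220,120)]:
    w=at('top',194.5+u/5,194.5+v/5,z);print(n,w,'chute',R2@(w[:2]-q[:2]))
S=at('scene',170+301/3,150+265/3,87);print('short scene mid',S,R2@(S[:2]-q[:2]))
W=at('scene',170+300/3,150+246/3,104);print('short scene rim',W,R2@(W[:2]-q[:2]))
for p,o in [((-140,-150,75),(275,372)),((-3,-150,75),(450,306)),((-140,150,75),(82,172)),((-2,-62,128),(385,178)),((-2,62,128),(290,108))]:
    print('scene chk',proj('scene',chute2w(p,*q))*3-np.array([510,450]),o)
```

```text
[ 566.3 -225.7] yaw 0.1162
[[-0.6  0.2]
 [ 1.1  0.2]
 [ 0.4  0.7]
 [-0.3  0.5]
 [-0.5 -0.5]
 [ 0.8 -2. ]
 [-0.2  0.2]
 [-0.2 -0.3]]
short [ 501.  -305.9  104. ] chute [-74.1 -72.1]
tall [ 491.9 -164.6  120. ] chute [-66.8  69.3]
short scene mid [ 499.8 -311.4   87. ] [-76.  -77.5]
short scene rim [ 498.8 -313.3  104. ] [-77.2 -79.2]
scene chk [275.2 370.6] (275, 372)
scene chk [452.4 295.9] (450, 306)
scene chk [ 78.7 165.4] (82, 172)
scene chk [378.3 170.8] (385, 178)
scene chk [285.6 101. ] (290, 108)
```

Run:
```python
from h import *
np.set_printoptions(precision=3,suppress=True)
s=r.sense();w,x,y,z=s['eef_rot'];M=R.from_quat([x,y,z,w]).as_matrix();print(M,s['eef_pos'])
a=0.113
print('tool y yaw',np.arctan2(M[1,1],M[0,1]))
q=(566.,-226.5,a)
for n,p in [('ph1 above',(-74,-112,130)),('ph1 low',(-74,-112,77)),('ph1 end',(-74,-21,77)),('ph2 above',(-125,0,130)),('tip end',(-4,0,77))]: print(n,chute2w(p,*q))
```

```text
[[ 0.93   0.367  0.   ]
 [ 0.367 -0.93  -0.   ]
 [ 0.     0.    -1.   ]] [ 247.713 -627.91   218.68 ]
tool y yaw -1.195005064383976
ph1 above [ 505.101 -346.13   130.   ]
ph1 low [ 505.101 -346.13    77.   ]
ph1 end [ 494.84 -255.71   77.  ]
ph2 above [ 441.797 -240.595  130.   ]
tip end [ 562.026 -226.951   77.   ]
```

Emit:
step_arm:
  plan:
    - {"offset":[0.034,0.038,0],"delta_rot":[0,0,0.17],"jaw":0.25}
    - {"offset":[0.068,0.076,0],"delta_rot":[0,0,0.34],"jaw":0.25}
    - {"offset":[0.102,0.114,0],"delta_rot":[0,0,0.51],"jaw":0.25}
    - {"offset":[0.136,0.152,0],"delta_rot":[0,0,0.68],"jaw":0.25}
    - {"offset":[0.17,0.19,0],"delta_rot":[0,0,0.85],"jaw":0.25}

```text
time: 1.32
eef_pos: [418.6, -436.6, 218.8]
eef_rot: [0.0, 0.816, 0.577, 0.0]
ft_force: [-0.3, -0.7, -0.6]
opening: 46.9
gripper_force: 0.0
```

Emit:
step_arm:
  plan:
    - {"offset":[0.034,0.035,-0.02],"delta_rot":[0,0,0.16],"jaw":0.25}
    - {"offset":[0.068,0.07,-0.04],"delta_rot":[0,0,0.32],"jaw":0.25}
    - {"offset":[0.087,0.087,-0.06],"delta_rot":[0,0,0.458],"jaw":0.25}
    - {"offset":[0.087,0.087,-0.079],"delta_rot":[0,0,0.458],"jaw":0.25}
    - {"offset":[0.087,0.087,-0.079],"delta_rot":[0,0,0.458],"jaw":0.25}

```text
time: 1.95
eef_pos: [503.8, -350.9, 138.1]
eef_rot: [-0.001, 0.667, 0.745, -0.0]
ft_force: [-0.6, -0.8, 0.1]
opening: 23.3
gripper_force: 0.0
```

Run:
```python
from h import *
s=r.sense();print(s['eef_pos'])
cv2.imwrite('pics/w.png',r.capture('wrist')[:,:,::-1]);t=r.capture('scene');cv2.imwrite('pics/s2.png',t[:,:,::-1])
a=cv2.resize(t[150:350,170:400,::-1],None,fx=2,fy=2);b=cv2.imread('pics/w.png')
o=np.zeros((420,800,3),np.uint8);o[:400,:340]=a[:400,60:400];o[:345,340:]=cv2.resize(b,(460,345));cv2.imwrite('pics/d.png',o)
```

```text
[ 503.84300472 -350.93866698  138.14483117]
```

View pics/d.png

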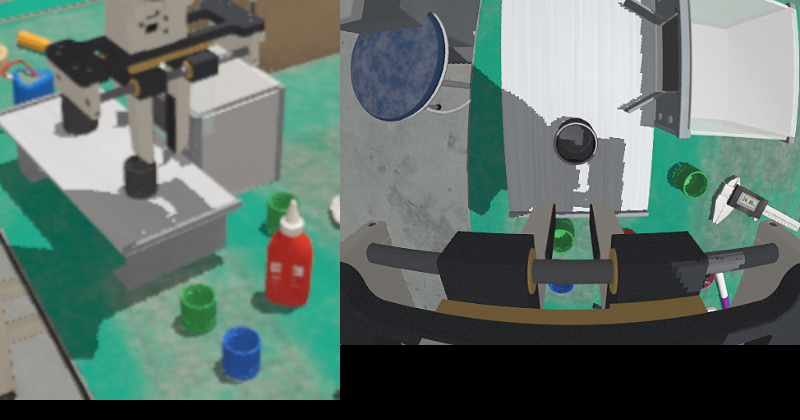

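The wrist view shows the short head at (575,141), centred on the axis of the finger pair. The right-hand fence tips are at about (627,107) and (627,3), and the tips stand clear of the head.

```bash
cat >> h.py <<'E'
def wat(u,v,z):
    c=cal('wrist');f=K(c);s=r.sense();w,x,y,zz=s['eef_rot'];M=R.from_quat([x,y,zz,w]).as_matrix()
    T=np.array(c['T_tool_cam']);d=np.array([u-c['cx'],v-c['cy']]);n=np.hypot(*d);th=n/f
    d=np.r_[np.sin(th)*d/n,np.cos(th)];o=M@T[:3,3]+s['eef_pos'];d=M@T[:3,:3]@d
    return o+d*(z-o[2])/d[2]
E
python3 - <<'E'
from h import *
np.set_printoptions(precision=1,suppress=True)
k=560/460
for n,u,v,z in [('short',575,141,104),('tip-',626,106,90),('tip+',626,3,90),('deck corner(-140,-150)',510,213,75),('(-3,-150)',648,213,75)]:
    print(n,wat((u-340)*k,v*k,z))
a=.1143
for p in [(-32,-49,90),(-32,49,90),(-140,-150,75),(-3,-150,75)]: print(chute2w(p,566,-226.5,a))
E
```

```text
short [ 501.7 -307.1  104. ]
tip- [ 539.9 -275.8   90. ]
tip+ [ 530.2 -189.1   90. ]
deck corner(-140,-150) [ 447.8 -388.9   75. ]
(-3,-150) [ 582.  -374.3   75. ]
[ 539.8 -278.8   90. ]
[ 528.6 -181.5   90. ]
[ 444.  -391.5   75. ]
[ 580.1 -375.9   75. ]
```

Emit:
step_arm:
  plan:
    - {"offset":[0.003,0,-0.031],"delta_rot":[0,0,0],"jaw":0.25}
    - {"offset":[0.003,0,-0.05],"delta_rot":[0,0,0],"jaw":0.25}
    - {"offset":[0.003,0,-0.06],"delta_rot":[0,0,0],"jaw":0.25}
    - {"offset":[0.003,0,-0.06],"delta_rot":[0,0,0],"jaw":0.25}

```text
time: 2.55
eef_pos: [507.5, -351.1, 79.5]
eef_rot: [-0.0, 0.666, 0.746, -0.0]
ft_force: [0.1, -0.2, -0.1]
opening: 23.1
gripper_force: 0.0
```

Emit:
step_arm:
  plan:
    - {"offset":[-0.001,0.008,0],"delta_rot":[0,0,0],"jaw":0.25}
    - {"offset":[-0.002,0.014,0],"delta_rot":[0,0,0],"jaw":0.25}
    - {"offset":[-0.0025,0.02,0],"delta_rot":[0,0,0],"jaw":0.25}
    - {"offset":[-0.003,0.027,0],"delta_rot":[0,0,0],"jaw":0.25}
    - {"offset":[-0.004,0.034,0],"delta_rot":[0,0,0],"jaw":0.25}

```text
time: 3.18
eef_pos: [503.8, -316.5, 79.9]
eef_rot: [0.0, 0.666, 0.746, -0.0]
ft_force: [0.5, -1.4, 0.0]
opening: 23.0
gripper_force: 0.6
```

Emit:
step_arm:
  plan:
    - {"offset":[-0.001,0.007,0],"delta_rot":[0,0,0],"jaw":0.25}
    - {"offset":[-0.0015,0.014,0],"delta_rot":[0,0,0],"jaw":0.25}
    - {"offset":[-0.0025,0.021,0],"delta_rot":[0,0,0],"jaw":0.25}
    - {"offset":[-0.003,0.028,0],"delta_rot":[0,0,0],"jaw":0.25}
    - {"offset":[-0.004,0.034,0],"delta_rot":[0,0,0],"jaw":0.25}

```text
time: 3.8
eef_pos: [499.7, -282.5, 79.7]
eef_rot: [0.0, 0.666, 0.746, -0.0]
ft_force: [0.2, -0.9, 2.5]
opening: 23.3
gripper_force: 0.8
```

```bash
cat >> h.py <<'E'
def chk(q=(567.5,-225,.113)):
    im=r.capture('wrist');cv2.imwrite('pics/wr.png',im[:,:,::-1])
    c,s=np.cos(q[2]),np.sin(q[2])
    i=lambda p:np.round([c*(p[0]-q[0])+s*(p[1]-q[1]),-s*(p[0]-q[0])+c*(p[1]-q[1])],1)
    print('tcp',i(r.sense()['eef_pos']),r.sense()['eef_pos'].round(1))
    for t in ('short_head','tall_head'):
        for x in r.regions_of(t,'wrist'):
            b=x['bbox'];ys,xs=np.nonzero(x['region']);w=wat(xs.mean(),ys.mean(),87);col=im[ys,xs].mean(0).round()
            print(t,round(x['p'],2),np.round(b),w.round(1),'chute',i(w),col)
E
python3 -c "
from h import *
chk()"
```

```text
tcp [-73.9 -49. ] [ 499.6 -282.    79.7]
short_head 0.55 [245. 195.  72.  80.] [ 497.7 -263.5   87. ] chute [-73.7 -30.4] [53. 53. 55.]
tall_head 0.96 [249.   1.  99.  84.] [ 493.8 -162.8   87. ] chute [-66.2  70.1] [77. 76. 80.]
```

View pics/wr.png

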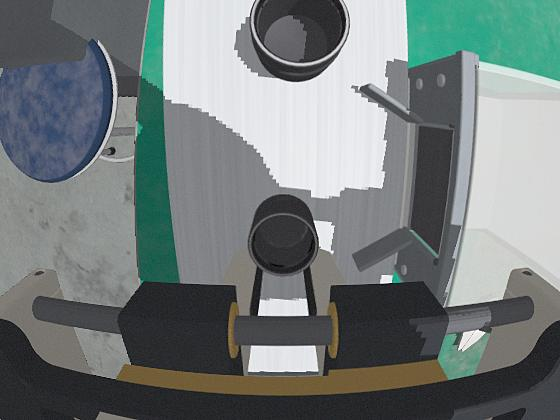

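The head (rim at 283,245) sits cradled between the two fingertips. The fence tips are at about (355,88) and (355,266), and the tall head at (300,35) is untouched.

Emit:
step_arm:
  plan:
    - {"offset":[-0.001,0.007,-0.001],"delta_rot":[0,0,0],"jaw":0.25}
    - {"offset":[-0.0015,0.014,-0.002],"delta_rot":[0,0,0],"jaw":0.25}
    - {"offset":[-0.0025,0.021,-0.002],"delta_rot":[0,0,0],"jaw":0.25}
    - {"offset":[-0.003,0.028,-0.002],"delta_rot":[0,0,0],"jaw":0.25}
    - {"offset":[-0.003,0.029,-0.002],"delta_rot":[0,0,0],"jaw":0.25}

```text
time: 4.58
eef_pos: [496.7, -253.3, 77.7]
eef_rot: [-0.0, 0.666, 0.746, 0.0]
ft_force: [0.2, -2.3, 1.4]
opening: 23.2
gripper_force: 0.9
```

```bash
python3 -c "
from h import *
chk()"
```

```text
tcp [-73.6 -20.3] [ 496.7 -253.5   77.6]
short_head 0.69 [246. 193.  72.  84.] [ 494.8 -235.    87. ] chute [-73.4  -1.7] [52. 52. 54.]
tall_head 0.84 [248.  41. 102. 105.] [ 494.2 -162.2   87. ] chute [-65.8  70.6] [82. 81. 84.]
```

View pics/wr.png

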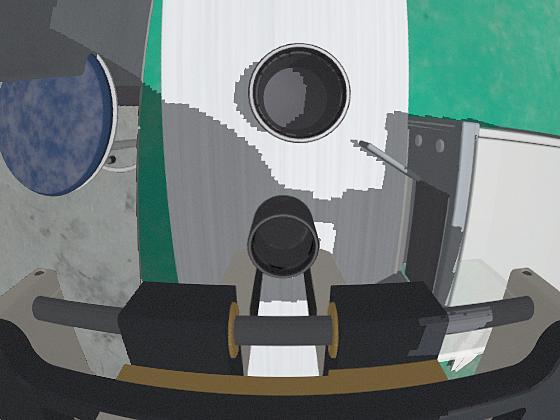

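The cradled head (rim 283,245) is now in front of the mouth, and the tall head at (300,93) is clear. I'll back off, rise and turn a quarter.

Emit:
step_arm:
  plan:
    - {"offset":[0.002,-0.018,0],"delta_rot":[0,0,0],"jaw":0.25}
    - {"offset":[0.004,-0.035,0.002],"delta_rot":[0,0,0],"jaw":0.25}
    - {"offset":[0.004,-0.035,0.04],"delta_rot":[0,0,0],"jaw":0.25}
    - {"offset":[0.004,-0.035,0.08],"delta_rot":[0,0,-0.17],"jaw":0.25}
    - {"offset":[-0.008,-0.025,0.09],"delta_rot":[0,0,-0.34],"jaw":0.25}

```text
time: 5.35
eef_pos: [489.6, -280.8, 170.4]
eef_rot: [0.001, 0.785, 0.62, 0.0]
ft_force: [0.4, 0.0, 0.6]
opening: 23.4
gripper_force: 0.0
```

Emit:
step_arm:
  plan:
    - {"offset":[-0.01,0.01,0],"delta_rot":[0,0,-0.17],"jaw":0.25}
    - {"offset":[-0.02,0.02,0],"delta_rot":[0,0,-0.34],"jaw":0.25}
    - {"offset":[-0.03,0.03,0],"delta_rot":[0,0,-0.51],"jaw":0.25}
    - {"offset":[-0.039,0.04,0],"delta_rot":[0,0,-0.68],"jaw":0.25}
    - {"offset":[-0.039,0.04,0],"delta_rot":[0,0,-0.85],"jaw":0.25}

```text
time: 5.98
eef_pos: [449.5, -239.6, 168.0]
eef_rot: [0.0, 0.97, 0.241, 0.0]
ft_force: [0.2, -0.4, 0.6]
opening: 23.6
gripper_force: 0.0
```

Emit:
step_arm:
  plan:
    - {"offset":[0,0,0],"delta_rot":[0,0,-0.17],"jaw":0.25}
    - {"offset":[0,0,0],"delta_rot":[0,0,-0.34],"jaw":0.25}
    - {"offset":[0,0,0],"delta_rot":[0,0,-0.381],"jaw":0.25}
    - {"offset":[0,0,0],"delta_rot":[0,0,-0.381],"jaw":0.25}

```text
time: 6.48
eef_pos: [449.8, -239.9, 167.7]
eef_rot: [0.0, 0.998, 0.056, -0.0]
ft_force: [0.4, 0.1, 0.4]
opening: 23.5
gripper_force: 0.0
```

```bash
python3 -c "
from h import *
chk();s=r.sense();print(s['eef_rot'],s['joint_pos'].round(2))
w,x,y,z=s['eef_rot'];M=R.from_quat([x,y,z,w]).as_matrix();print(np.arctan2(M[1,1],M[0,1]))"
```

```text
tcp [-118.6   -1.3] [ 449.8 -239.7  167.7]
short_head 0.85 [396.   2.  40.  37.] [ 622.4 -324.2   87. ] chute [  43.4 -104.8] [37. 89. 50.]
short_head 0.71 [496. 161.  35.  32.] [ 511.6 -443.6   87. ] chute [ -80.2 -210.9] [ 29.  54. 106.]
short_head 0.69 [452. 159.  34.  33.] [ 505.9 -393.9   87. ] chute [ -80.3 -160.9] [38. 94. 52.]
short_head 0.57 [255. 139.  51.  48.] [ 493.7 -232.8   87. ] chute [-74.3   0.5] [70. 69. 73.]
tall_head 0.6 [153. 125.  70.  62.] [ 490.9 -160.    87. ] chute [-68.8  73.2] [59. 58. 61.]
[-4.01811516e-05  9.98394001e-01  5.66516953e-02 -4.24667953e-05] [-0.54 -0.23  1.86  0.    1.52  0.92]
-1.4574322453701734
```

View pics/wr.png

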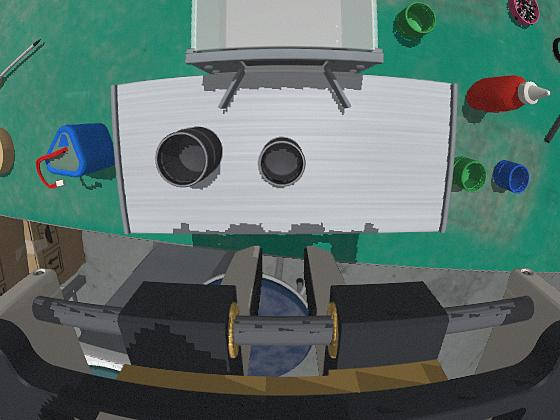

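The view is nearly symmetric. The head's rim is at (282,162), the fence tips at (222,108) and (349,109), and the lintel ends at about (188,58) and (382,57).

```bash
python3 -c "
from h import *
np.set_printoptions(precision=1,suppress=True)
q=(567.5,-225,.113);c,s=np.cos(q[2]),np.sin(q[2])
i=lambda p:np.round([c*(p[0]-q[0])+s*(p[1]-q[1]),-s*(p[0]-q[0])+c*(p[1]-q[1])],1)
for n,u,v,z in [('tip+',222,107,90),('tip-',349,108,90),('lint+ 62',188,58,128),('lint-',382,57,128),('base+',243,74,90),('base-',326,74,90),('rim',282,162,104),('deck+',116,87,75),('deck-',455,86,75)]: print(n,i(wat(u,v,z)))
"
```

```text
tip+ [-32.1  44.7]
tip- [-32.5 -49.8]
lint+ 62 [ 0.2 59.7]
lint- [  1.3 -63.6]
base+ [-7.6 28.8]
base- [ -7.5 -32.2]
rim [-72.2   0. ]
deck+ [ -7.6 141.3]
deck- [  -5.7 -147.8]
```

Emit:
step_arm:
  plan:
    - {"offset":[0,0,-0.02],"delta_rot":[0.017,-0.149,0],"jaw":0.17}
    - {"offset":[0,0,-0.05],"delta_rot":[0.034,-0.298,0],"jaw":0.17}
    - {"offset":[0,0,-0.08],"delta_rot":[0.034,-0.298,0],"jaw":0.17}
    - {"offset":[0,0,-0.09],"delta_rot":[0.034,-0.298,0],"jaw":0.17}
    - {"offset":[0,0,-0.09],"delta_rot":[0.034,-0.298,0],"jaw":0.17}

```text
time: 7.25
eef_pos: [449.9, -238.9, 77.8]
eef_rot: [-0.009, 0.987, 0.056, 0.149]
ft_force: [0.2, -0.4, 0.9]
opening: 15.8
gripper_force: 0.0
```

Emit:
step_arm:
  plan:
    - {"offset":[0.007,0.001,0],"delta_rot":[0,0,0],"jaw":0.17}
    - {"offset":[0.014,0.0015,0],"delta_rot":[0,0,0],"jaw":0.17}
    - {"offset":[0.021,0.002,0],"delta_rot":[0,0,0],"jaw":0.17}
    - {"offset":[0.028,0.003,0],"delta_rot":[0,0,0],"jaw":0.17}
    - {"offset":[0.035,0.004,0],"delta_rot":[0,0,0],"jaw":0.17}

```text
time: 7.88
eef_pos: [485.2, -234.8, 77.6]
eef_rot: [-0.009, 0.987, 0.056, 0.149]
ft_force: [-0.8, -0.5, 0.6]
opening: 15.8
gripper_force: 0.4
```

```bash
python3 -c "
from h import *
chk();print(r.sense()['ft_force'])"
```

```text
tcp [-82.3  -0.5] [ 485.8 -234.7   77.7]
short_head 0.89 [245. 189.  72.  67.] [ 507.2 -231.6   87. ] chute [-60.7   0.2] [74. 74. 77.]
short_head 0.61 [534. 232.  25.  36.] [ 508.2 -417.    87. ] chute [ -80.6 -184.1] [28. 50. 97.]
short_head 0.55 [417.  50.  48.  50.] [ 610.1 -317.6   87. ] chute [ 31.9 -96.9] [35. 84. 48.]
short_head 0.16 [100. 196. 101.  86.] [ 491.4 -158.    87. ] chute [-68.   75.2] [55. 54. 57.]
tall_head 0.64 [ 98. 196. 103.  85.] [ 491.  -158.1   87. ] chute [-68.5  75.1] [55. 55. 57.]
[-0.14172775  0.07994435 -0.66091022]
```

View pics/wr.png

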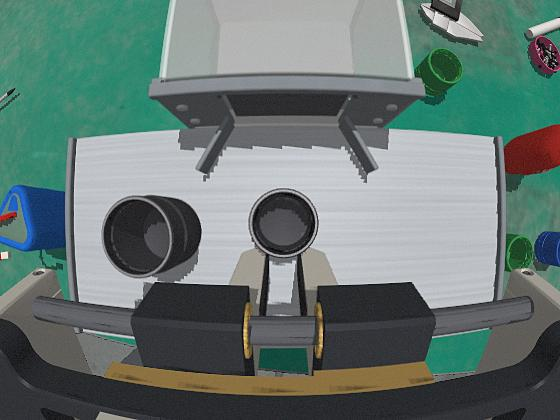

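The head (rim 283,222) is cradled. The mouth's mid-line is at about column 287, so I'll drift about 2 mm to the right while pushing in.

Emit:
step_arm:
  plan:
    - {"offset":[0.007,0.0005,0],"delta_rot":[0,0,0],"jaw":0.17}
    - {"offset":[0.014,0.001,0],"delta_rot":[0,0,0],"jaw":0.17}
    - {"offset":[0.021,0.0015,0],"delta_rot":[0,0,0],"jaw":0.17}
    - {"offset":[0.028,0.002,0],"delta_rot":[0,0,0],"jaw":0.17}
    - {"offset":[0.035,0.0025,0],"delta_rot":[0,0,0],"jaw":0.17}

```text
time: 8.65
eef_pos: [520.2, -232.3, 77.6]
eef_rot: [-0.009, 0.987, 0.056, 0.149]
ft_force: [0.7, -0.2, -0.4]
opening: 15.6
gripper_force: 0.1
```

Emit:
step_arm:
  plan:
    - {"offset":[0.006,0.0005,0],"delta_rot":[0,0,0],"jaw":0.17}
    - {"offset":[0.012,0.001,0],"delta_rot":[0,0,0],"jaw":0.17}
    - {"offset":[0.018,0.0015,0],"delta_rot":[0,0,0],"jaw":0.17}
    - {"offset":[0.024,0.002,0],"delta_rot":[0,0,0],"jaw":0.17}
    - {"offset":[0.03,0.003,0],"delta_rot":[0,0,0],"jaw":0.17}

```text
time: 9.28
eef_pos: [550.2, -229.4, 77.8]
eef_rot: [-0.008, 0.987, 0.056, 0.149]
ft_force: [-1.2, -0.9, 2.2]
opening: 16.2
gripper_force: 1.0
```

```bash
python3 -c "
from h import *
chk();print(r.sense()['ft_force'])"
```

```text
tcp [-17.2  -2.4] [ 550.7 -229.3   77.8]
short_head 0.94 [419. 119.  53.  51.] [ 628.3 -315.2   87. ] chute [ 50.2 -96.5] [33. 80. 45.]
short_head 0.65 [261. 244.  46.  10.] [ 559.2 -228.1   87. ] chute [-8.6 -2.1] [42. 42. 43.]
tall_head 0.67 [111. 334.  30.  33.] [ 481.  -138.3   87. ] chute [-76.2  96. ] [33. 32. 34.]
[-0.35599543 -0.41975252  0.12383185]
```

View pics/wr.png

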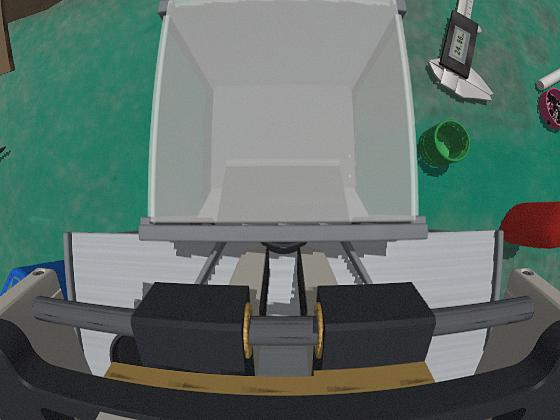

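The head is now in the mouth under the lintel (284,245), with the fingers between the fences. A little more push.

Emit:
step_arm:
  plan:
    - {"offset":[0.004,0.0005,0],"delta_rot":[0,0,0],"jaw":0.17}
    - {"offset":[0.008,0.001,0],"delta_rot":[0,0,0],"jaw":0.17}
    - {"offset":[0.012,0.0015,0],"delta_rot":[0,0,0],"jaw":0.17}
    - {"offset":[0.012,0.0015,0],"delta_rot":[0,0,0],"jaw":0.17}

```text
time: 9.93
eef_pos: [561.9, -227.8, 77.6]
eef_rot: [-0.009, 0.987, 0.056, 0.149]
ft_force: [0.1, -0.3, -0.4]
opening: 15.7
gripper_force: 0.0
```

```bash
python3 -c "
from h import *
chk();print(r.sense()['ft_force'])
b=cv2.imread('pics/wr.png')[:300,100:460];t=r.capture('scene')[150:350,170:400,::-1]
o=np.zeros((400,800,3),np.uint8);o[:300,:360]=b;o[:382,360:]=cv2.resize(t,(440,382));cv2.imwrite('pics/e.png',o)"
```

```text
tcp [-6.  -2.2] [ 561.8 -227.8   77.6]
short_head 0.94 [419. 132.  57.  52.] [ 631.1 -315.1   87. ] chute [ 53.1 -96.7] [33. 80. 45.]
short_head 0.56 [214. 252.  97.   4.] [ 565.6 -208.    87. ] chute [ 0.1 17.1] [76. 77. 79.]
tall_head 0.55 [114. 340.  28.  28.] [ 489.8 -141.    87. ] chute [-67.7  92.2] [38. 38. 39.]
[-0.37946956 -0.71447438 -0.11160213]
```

View pics/e.png

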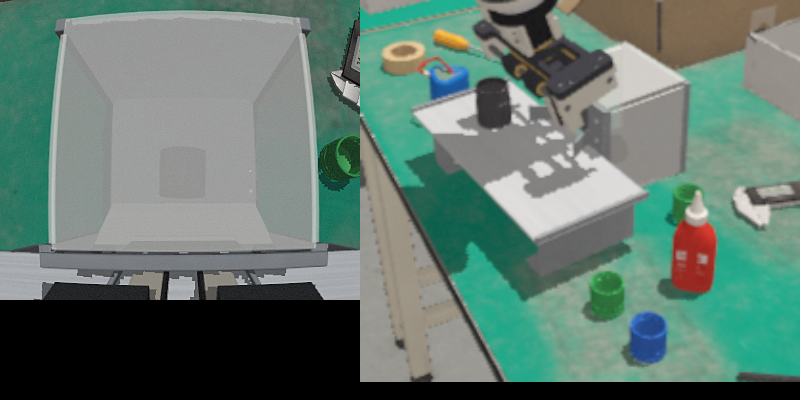

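The head shows through the clear roof, lying in the catch box at (183,172), so I'll draw back and up.

Emit:
step_arm:
  plan:
    - {"offset":[-0.02,-0.002,0],"delta_rot":[0,0,0],"jaw":0.17}
    - {"offset":[-0.045,-0.005,0],"delta_rot":[0,0,0],"jaw":0.17}
    - {"offset":[-0.075,-0.008,0.005],"delta_rot":[0,0,0],"jaw":0.17}
    - {"offset":[-0.1,-0.011,0.04],"delta_rot":[0,0,0],"jaw":0.17}
    - {"offset":[-0.12,-0.013,0.09],"delta_rot":[0,0,0],"jaw":0.17}

```text
time: 10.75
eef_pos: [440.2, -240.6, 167.6]
eef_rot: [-0.009, 0.987, 0.055, 0.148]
ft_force: [1.4, -0.4, -0.2]
opening: 15.7
gripper_force: 0.0
```

Emit:
step_arm:
  plan:
    - {"offset":[0,0,0.02],"delta_rot":[0,0,0],"jaw":0.17}
    - {"offset":[0,0,0.02],"delta_rot":[0,0,0],"jaw":0.17}
    - {"offset":[0,0,0.02],"delta_rot":[0,0,0],"jaw":0.17}
    - {"offset":[0,0,0.02],"delta_rot":[0,0,0],"jaw":0.17}
    - {"offset":[0,0,0.02],"delta_rot":[0,0,0],"jaw":0.17}

```text
time: 11.38
eef_pos: [441.7, -240.7, 186.6]
eef_rot: [-0.009, 0.987, 0.056, 0.149]
ft_force: [0.3, 0.5, -0.9]
opening: 15.9
gripper_force: 0.0
```

```bash
python3 -c "
from h import *
chk();print(r.sense()['ft_force'])"
```

```text
tcp [-126.7   -1.4] [ 441.7 -240.7  186.9]
short_head 0.84 [481. 194.  34.  25.] [ 499.2 -453.3   87. ] chute [ -93.6 -219.2] [ 30.  55. 104.]
short_head 0.74 [437. 190.  35.  30.] [ 493.3 -399.4   87. ] chute [ -93.4 -164.9] [37. 90. 50.]
short_head 0.66 [381.  56.  35.  36.] [ 613.1 -329.3   87. ] chute [  33.6 -108.8] [35. 84. 48.]
tall_head 0.75 [168. 146.  65.  57.] [ 494.5 -160.3   87. ] chute [-65.2  72.5] [59. 58. 61.]
[-0.92356235  0.848725   -0.20813581]
```

View pics/wr.png

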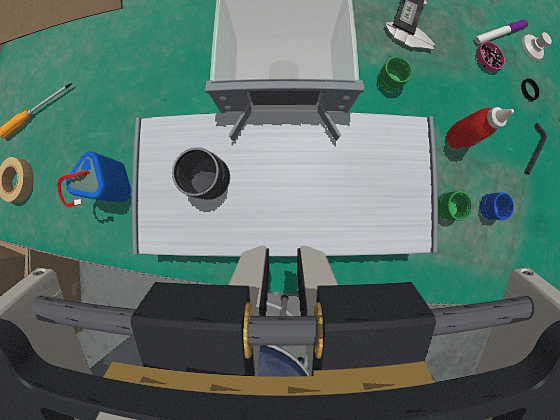

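The head is in the box (faint at 285,70) and the flap fills the mouth (285,98). The tall head, battery pack and bottle have not moved, and the gripper is clear.

```bash
python3 -c "
from rig import r
print(r.job_done())"
```

```text
the job is handed in; nothing more can be done
None
```

I pushed the short head through the flap into the catch box and handed the job in. The last picture shows the flap hanging shut, the tall head, battery pack and glue bottle in place, and the arm clear; the hand-in returned no verdict.

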